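Reverse a compass calibration bench

ROBOT

A 6-joint arm with a two-finger parallel gripper is mounted at the origin on the work surface. World frame = base frame: x ahead of the robot, y to its left, z up, the work surface at z = 0. Lengths are in m, angles in rad, forces in N, time in s.
With the tool pointing down it reaches from about 0.275 to 0.725 m from the base axis. Payload 5.6 kg.
Tool frame: the origin (TCP) lies at the centre of the arm's flange, where the gripper is bolted on; the fingertips stand 173 mm ahead of it and the grasp point (between the pads) lies 155 mm ahead of it; x points along the fingers, z is the direction in which the jaws open and shut, and the axes are right-handed (so a half turn about x gives the same grasp; the last joint's range is limited). The gripper opens to 85 mm and grips with 20 to 120 N. Pads are 22 mm wide; open, the fingers measure 114 mm over their backs; the gripper's body (76 mm by 85 mm) begins 54 mm behind the grasp point. The pads swing forward as they close: fully open they stand 13 mm farther back than shut.
Start: joints at [0.285, 0.255, 0.108, 0, -1.424, -0.285], TCP at [0.55, 0, 0.405] pointing down, gripper open.
Joint ranges: [-2.95, 2.95], [-1.21, 1.97], [-1.09, 1.5], [-2.87, 1.71], [-2.94, -0.07], [-3.05, 3.05]. Speed limits (rad/s): [2.57, 2.57, 3.14, 3.14, 3.14, 3.14].

INTERFACE

Orientations are given as a rotation vector (axis times angle).
In Python, from station import readout, cams, arm, look_for, trace, pinpoint gives the robot as it stands.
- The arm moves only by the tool servo_tool, never from a script. Its arguments are lists of equal length, an entry for each row: "translation": the shift along the tool's x, y, z in cm, a list of three; "turn": the turn, a rotation vector about the tool's x, y, z in rad, a list of three. A call has 1 to 20 rows; each row is the pose to reach, as a shift and turn from the pose commanded when the call began, along the tool's axes at that moment; what a row does not reach only later rows make up. A row lasts 1/8 s, in which the tool goes at most 62.5 mm and 10.7 degrees, less where a joint would pass 70% of its speed; a pose out of reach is approached as far as the arm can. A call with a gripper value outside its range is refused whole. "hand" is the closure, from 0 (fully open) to 1 (shut), set as the call begins (left out, the last holds). The fingers move at their own pace and stop on an object; the grip force is fixed at half the most. Time passes only in rows, so rows that repeat a pose let the fingers close. It gives the time, the measured TCP pose, the force and the opening at its end, in the units of the state.
- readout.state(): the state, without advancing time (a new reading comes with each control period).
- cams.grab_frame(name): name is "scene" or "side" or "wrist"; returns the picture (400x640x3 uint8, red, green, blue); there is no depth.
- cams.camera_params(name): a dict with "camera_matrix" (3x3 intrinsics, pixels), "R" (3x3) and "t" (3): a world point X has camera coordinates R X + t; the wrist camera has in their place "hand_eye" (4x4, takes a point from camera to tool coordinates, whose origin is the TCP and whose axes are the tool frame's). Camera axes: x right, y down, z forward; pixel columns grow to the right and rows downward; lengths in m; the calibration is good to about 2 mm. A picture is of the moment at which its call begins: read the wrist's pose just before it. camera_params takes no time and is no camera call.
- arm.finish_job(): hands the job in, once; it reports no verdict.
Trained networks look in the newest picture that a camera, given by its name, has taken for a name from the list of things; names that differ only in an ending like _2 or _b are one class to them, and where a whole thing is asked for, a point or a joint stands for the part that bears it (a point fixed in the world has none). Each returns a list of dicts, best first, with "confidence" (0 to 1); they miss things now and then, are a little off and sometimes report something else, mostly with a low value. They report only what shows in the picture. A call takes as long as a camera call. They do not tell look-alikes from the thing itself.
- look_for(camera, target): "extent" ([left, top, width, height] in pixels, round what is visible of it).
- trace(camera, target): "pixels" (400x640 bool, what is visible of it) and "extent" ([left, top, width, height] in pixels, round what is visible of it).
- pinpoint(camera, target): "at" ([column, row] in pixels: a listed point, or the origin of a listed thing).
The state is a dict: "time": time; "qpos": joint angles; "joint_vel": joint speeds; "effort": joint torques, N m; "eef_pos": TCP position; "tool_rot": TCP orientation; "contact_force": force on the tool from outside, world axes, zero at the start; "torque": the same for the moment, N m; "width": opening from 0.0 (shut) to 1.0 (fully open).
Only numpy, scipy, OpenCV 4.12 (cv2) and the standard library are available. Lean on these libraries where they do the work, as an engineer would, in place of code of your own. Each camera call takes 0.05 s, during which the arm holds its last target. There are 200 camera calls.

TASK

Set the bench up for the reversed reading with the other compass: make the two compasses change places between the brass turntable and the felt-topped wooden rest, and make the bronze magnet and the red sighting bar change places between the two slate blocks; the empty cork pad is there to park things on meanwhile. Leave each thing upright in the middle of its new place, each compass with its round dial over the centre and its length along the engraved line of the turntable or along the rest, and the bar lengthways on its block (either way round will do). Set things down rather than dropping them, and leave the brush where it lies.

Things in the scene. Friction and masses are not known exactly. Their poses are not given: they have to be found in the camera images.
- plate_compass_mid (a point): Baseplate compass, loose, about 60 g: a clear plate 106 long x 58 wide x 4 mm thick with a round black-rimmed dial 44 mm in diameter standing on it from 4 to 13 mm high (a clear 41 mm cover goes on to 16 mm). The point is on the dial's axis, 8 mm above the underside. x runs along the plate (which reaches 68 mm to +x and 38 mm to -x of the point), y across it, z up. It starts on the turntable or on the rest.
- block_compass_mid (a point): Sighting compass, loose, about 110 g: a solid alloy block 78 long x 52 wide x 16 mm high with a white dial in the middle of its top. The point is its centre, 8 mm above the underside; x runs along its length, y across it, z up. It starts on the rest or on the turntable, whichever the other compass is not on.
- magnet_mid (a point): Reference magnet, loose, about 250 g: a plain squat bronze cylinder 42 mm in diameter and 28 mm high, standing upright on one of the slate blocks (it does not attract anything here). The point is its centre, 14 mm above the underside; z up.
- sight_bar_mid (a point): Sighting bar, loose, about 80 g: red aluminium bar 92 long x 18 wide x 16 mm high, with a thin upright vane at each end reaching 34 mm high (vanes 42 to 45 mm from the middle). The point is the middle of the bar, 8 mm above the underside; x runs along the bar, y across it, z up. It lies on the other slate block.
- turntable: Brass turntable, fixed and locked (does not turn): round, 160 mm in diameter, flat top 30 mm above the origin. The origin is the centre of its underside, on the table; x runs along the dark line engraved across its top. A slate block stands on each side of it, at about +y and -y of it; a small locking clamp 16 mm high sticks out at its rim on the -x side.
- rest: Compass rest, fixed: dark wooden block with a grey felt top, 130 (x, its length) x 90 (y) mm, flat top 30 mm above the origin, which is the centre of its underside, on the table.
- slate_1: Grey slate block, fixed, on the +y side of the turntable: 100 (x, its length) x 64 (y) mm, flat top 30 mm above the origin, which is the centre of its underside, on the table. Its length points towards the turntable.
- slate_2: Grey slate block, the same as slate_1, fixed, on the -y side of the turntable: 100 (x, its length) x 64 (y) mm, flat top 30 mm above the origin, which is the centre of its underside.
- pad: Flat cork pad with a black rubber edge, fixed, empty at the start: 110 (x) x 100 (y) mm, top 4 mm above the origin, which is the centre of its underside. The free spot for parking.
- brush: Dusting brush, a bystander lying on the table beyond the work, 150 mm long.
Mind the look-alikes: they are no part of the job. What is shaped like the part that bears block_compass_mid but blue or green is not meant. What is shaped like the rest but purple is not meant.

How it is judged:
By the outcome, as a careful person would: the job done as asked, in the order asked, and still so for the second after the job is handed in, with the robot touching nothing.
It also fails if it takes over 131 s, if anything falls off the work surface, if the arm or the gripper's body presses on something with over 40 N, if the wrist force passes 120 N, or if a joint passes its speed limit or range.

## Working session

There is one attempt and no reset: what is moved stays moved. The work goes in short steps, Python scripts to look and compute and a tool call to move; the robot and the scene stay as the last step left them, time stands still between calls to the robot, and variables do not carry over. Pictures are saved under pics/ and viewed, about 12 in all and at most 16, crops included, and the job is handed in when it is done.

Besides the shell and the picture viewer there is one more tool, called after "Request:" in YAML: its name, and indented under it one key for each argument. servo_tool: Moves the arm, as the interface text tells. Its arguments: {"type":"object","properties":{"translation":{"type":"array","items":{"type":"array","items":{"type":"number"}}},"turn":{"type":"array","items":{"type":"array","items":{"type":"number"}}},"hand":{"type":"number"}},"required":["translation","turn"]}

```bash
ls; mkdir -p pics
python3 - <<'E'
from station import readout,cams
import cv2,numpy as np
print(readout.state())
for n in ["scene","side"]:
    im=cams.grab_frame(n); cv2.imwrite(f"pics/{n}0.png",im[:,:,::-1]); np.save(f"pics/{n}0.npy",im)
    print(n,cams.camera_params(n))
print(cams.camera_params("wrist"))
a=[cv2.imread(f"pics/{n}0.png") for n in ["scene","side"]]
cv2.imwrite("pics/both0.png",cv2.resize(np.vstack(a),(480*1,600)))
E
```

```text
pics
{'time': 0.0, 'qpos': array([ 2.84600320e-01,  2.55752336e-01,  1.07001637e-01, -4.89771806e-04,
       -1.42388385e+00, -2.84612347e-01]), 'joint_vel': array([ 1.13887258e-03, -1.58565753e-04,  5.86270130e-04,  7.08356184e-04,
        6.52444637e-05,  1.25912347e-03]), 'effort': array([-4.48901856e-04, -3.86631560e+01,  2.37934113e+01,  5.36471218e+00,
       -6.25866101e-03, -4.57470776e-06]), 'eef_pos': array([5.49836060e-01, 7.40193512e-05, 4.03789216e-01]), 'tool_rot': array([-2.21931330e+00,  1.50346978e-04,  2.22353466e+00]), 'contact_force': array([-0.10585992, -1.18933663,  0.17346878]), 'torque': array([-0.0101478 , -0.00477946,  0.05702025]), 'width': 0.996805222236066}
scene {'camera_matrix': array([[500.98103735,   0.        , 314.49105509],
       [  0.        , 500.98103735, 197.42974995],
       [  0.        ,   0.        ,   1.        ]]), 'R': array([[ 0.70588537,  0.7082669 , -0.00915628],
       [ 0.43150559, -0.44023394, -0.78739888],
       [-0.56171948,  0.55186237, -0.61637583]]), 't': array([-0.31587507, -0.2138298 ,  1.71023374])}
side {'camera_matrix':
[... 183 characters left out ...]
0.46897475, -0.00685662],
       [-0.273736  ,  0.52726713, -0.80439914],
       [ 0.38085816, -0.70855632, -0.59404967]]), 't': array([0.43246618, 0.23018163, 0.81328667])}
{'camera_matrix': array([[313.63315126,   0.        , 320.52026552],
       [  0.        , 313.63315126, 196.06884989],
       [  0.        ,   0.        ,   1.        ]]), 'hand_eye': array([[ 9.58903330e-04, -3.23759794e-01,  9.46138825e-01,
         3.08153625e-02],
       [-7.26304873e-04, -9.46139236e-01, -3.23759199e-01,
         8.38772715e-02],
       [ 9.99999276e-01, -3.76731466e-04, -1.14240438e-03,
         1.45098292e-04],
       [ 0.00000000e+00,  0.00000000e+00,  0.00000000e+00,
         1.00000000e+00]])}
```

View pics/scene0.png

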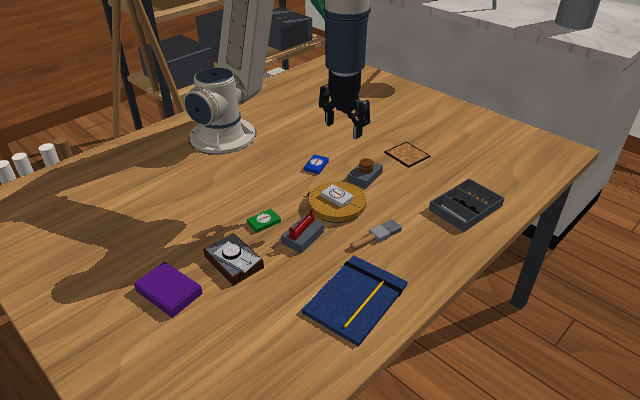

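View pics/side0.png

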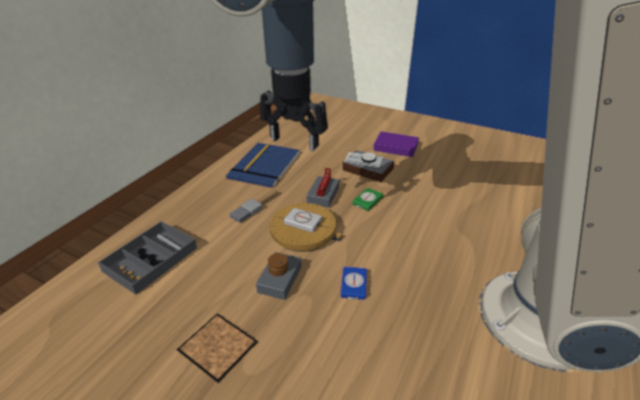

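The scene picture shows the block compass on the turntable (335,195), the plate compass on the rest (233,253), the bar on the near slate (302,230), the magnet on the far slate (366,167) and the pad at (407,153). The side view agrees.

```bash
cat > h.py <<'E'
import numpy as np
from scipy.spatial.transform import Rotation as Rn
from station import readout,cams,look_for,trace,pinpoint
HZ=dict(plate_compass_mid=.038,block_compass_mid=.038,magnet_mid=.044,sight_bar_mid=.038,turntable=0,rest=0,slate_1=0,slate_2=0,pad=0)
def cam(n,s=None):
    p=cams.camera_params(n);K=p["camera_matrix"]
    if n!="wrist": return K,p["R"],p["t"]
    T=np.eye(4);T[:3,:3]=Rn.from_rotvec(s["tool_rot"]).as_matrix();T[:3,3]=s["eef_pos"]
    M=np.linalg.inv(T@p["hand_eye"]);return K,M[:3,:3],M[:3,3]
def ray(c,px,z):
    K,R,t=c;px=np.atleast_2d(px)
    d=np.c_[px,np.ones(len(px))]@np.linalg.inv(K).T@R
    o=-R.T@t;return o+d*((z-o[2])/d[:,2])[:,None]
def proj(c,X):
    K,R,t=c;q=(np.atleast_2d(X)@R.T+t)@K.T;return q[:,:2]/q[:,2:]
E
python3 - <<'E'
from h import *
for n in ["scene","side"]:
    cams.grab_frame(n);c=cam(n)
    for k in HZ:
        for r in pinpoint(n,k)[:3]:
            print(n,k,np.round(r["at"]),round(r["confidence"],2),ray(c,r["at"],HZ[k])[0].round(3))
print(readout.state()["time"])
E
```

```text
scene plate_compass_mid [233. 252.] 0.97 [ 0.518 -0.346  0.038]
scene plate_compass_mid [377. 239.] 0.22 [ 0.733 -0.067  0.038]
scene block_compass_mid [336. 197.] 0.73 [ 0.547 -0.015  0.038]
scene block_compass_mid [407. 152.] 0.69 [0.549 0.302 0.038]
scene block_compass_mid [263. 217.] 0.62 [ 0.468 -0.211  0.038]
scene magnet_mid [365. 165.] 0.59 [0.508 0.153 0.044]
scene sight_bar_mid [301. 226.] 0.61 [ 0.566 -0.166  0.038]
scene sight_bar_mid [404. 152.] 0.28 [0.542 0.298 0.038]
scene sight_bar_mid [231. 253.] 0.27 [ 0.518 -0.351  0.038]
scene turntable [336. 206.] 0.78 [ 0.54  -0.007 -0.   ]
scene rest [233. 262.] 0.87 [ 0.51  -0.347  0.   ]
scene rest [374. 238.] 0.75 [ 0.702 -0.037  0.   ]
scene rest [169. 290.] 0.72 [ 0.477 -0.506  0.   ]
scene slate_1 [365. 179.] 0.95 [0.517 0.145 0.   ]
scene slate_1 [302. 240.] 0.77 [ 0.576 -0.173  0.   ]
scene slate_1 [374. 236.] 0.3 [ 0.698 -0.032  0.   ]
scene slate_2 [365. 179.] 0.95 [0.517 0.145 0.   ]
scene slate_2 [302. 240.] 0.77 [ 0.576 -0.173  0.   ]
scene slate_2 [374. 236.] 0.3 [ 0.698 -0.032  0.   ]
scene pad [407. 153.] 0.83 
[... 187 characters left out ...]
.038]
side block_compass_mid [302. 222.] 0.76 [0.536 0.004 0.038]
side block_compass_mid [366. 202.] 0.64 [ 0.431 -0.143  0.038]
side magnet_mid [280. 265.] 0.74 [0.501 0.154 0.044]
side sight_bar_mid [328. 181.] 0.72 [ 0.562 -0.181  0.038]
side turntable [305. 231.] 0.83 [ 0.537 -0.009  0.   ]
side rest [366. 167.] 0.65 [ 0.52  -0.354  0.   ]
side rest [398. 148.] 0.59 [ 0.473 -0.513  0.   ]
side slate_1 [280. 279.] 0.59 [0.506 0.155 0.   ]
side slate_1 [324. 198.] 0.57 [ 0.558 -0.154  0.   ]
side slate_2 [280. 279.] 0.59 [0.506 0.155 0.   ]
side slate_2 [324. 198.] 0.57 [ 0.558 -0.154  0.   ]
side pad [215. 345.] 0.86 [0.525 0.347 0.   ]
side pad [302. 223.] 0.27 [ 0.559 -0.034  0.   ]
1.1
```

Run:
```python
from h import *;import cv2
s=readout.state();im=cams.grab_frame("wrist");np.save("pics/w0.npy",im);np.save("pics/w0s.npy",s,allow_pickle=True)
cv2.imwrite("pics/w0.png",im[:,:,::-1]);c=cam("wrist",s)
for k in HZ:
    for r in pinpoint("wrist",k)[:2]: print(k,np.round(r["at"]),round(r["confidence"],2),ray(c,r["at"],HZ[k])[0].round(4))
```

```text
block_compass_mid [470. 235.] 0.96 [0.3739 0.0798 0.038 ]
block_compass_mid [330. 164.] 0.57 [ 0.54   -0.0065  0.038 ]
magnet_mid [354. 290.] 0.86 [0.5084 0.1516 0.044 ]
magnet_mid [192. 132.] 0.35 [ 0.6842 -0.0419  0.044 ]
slate_1 [303.   9.] 0.91 [ 0.5682 -0.163   0.    ]
slate_1 [351. 274.] 0.65 [0.5081 0.1583 0.    ]
slate_2 [303.   9.] 0.91 [ 0.5682 -0.163   0.    ]
slate_2 [351. 274.] 0.65 [0.5081 0.1583 0.    ]
```

View pics/w0.png

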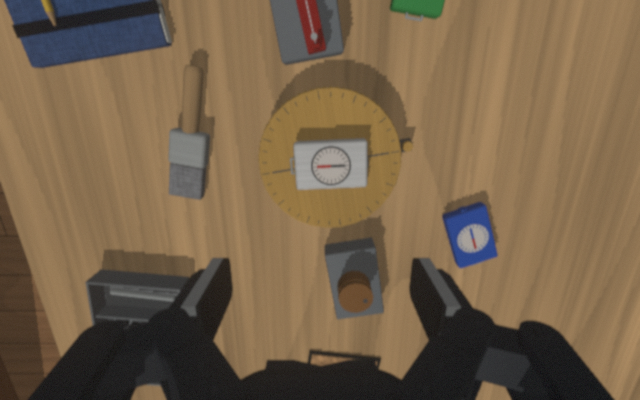

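The wrist picture shows the turntable with the block compass at (331,165), slate_1 with the magnet at (355,280), and slate_2's end with the bar at (307,25). I'll move over the -y side for the rest.

Request:
servo_tool:
  translation:
    - [0,30,0]
    - [0,30,0]
    - [0,30,0]
    - [0,30,0]
    - [0,30,0]
    - [0,30,0]
    - [0,30,0]
    - [0,30,0]
    - [0,30,0]
  turn:
    - [0,0,0]
    - [0,0,0]
    - [0,0,0]
    - [0,0,0]
    - [0,0,0]
    - [0,0,0]
    - [0,0,0]
    - [0,0,0]
    - [0,0,0]

```text
time: 2.72
eef_pos: [0.5502, -0.299, 0.405]
tool_rot: [2.221, 0.002, -2.22]
contact_force: [0.7, -0.3, -0.3]
width: 1.0
```

```bash
cat > shot.py <<'E'
import sys,pickle,cv2
from h import *
s=readout.state();im=cams.grab_frame("wrist");M={}
for k in sys.argv[2:]:
    M[k]=trace("wrist",k)
    for r in M[k]: print(k,[round(v) for v in r["extent"]],round(r["confidence"],2))
pickle.dump((s,im,M),open(f"pics/{sys.argv[1]}.pkl","wb"));cv2.imwrite(f"pics/{sys.argv[1]}.png",im[:,:,::-1])
print(s["time"],s["eef_pos"].round(4))
E
python3 shot.py w1 plate_compass_mid block_compass_mid sight_bar_mid rest slate_2 turntable
```

```text
plate_compass_mid [290, 93, 103, 69] 0.91
block_compass_mid [303, 353, 54, 11] 0.88
block_compass_mid [375, 211, 54, 61] 0.64
sight_bar_mid [289, 240, 40, 80] 0.95
sight_bar_mid [300, 78, 128, 90] 0.67
rest [298, 78, 128, 91] 0.87
rest [330, 0, 95, 15] 0.74
slate_2 [274, 225, 67, 81] 0.94
turntable [270, 311, 123, 58] 0.78
2.725 [ 0.5502 -0.299   0.405 ]
```

View pics/w1.png

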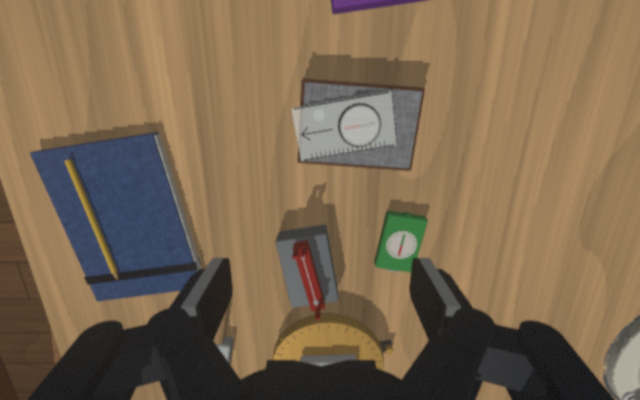

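The wrist view shows the rest with the plate compass at (360,125), slate_2 with the bar at (308,275), and the turntable rim at the bottom. Next I fit box silhouettes.

```bash
cat > fit.py <<'E'
import sys,pickle,cv2
from h import *
from scipy.optimize import minimize
def box(l,r,w,z0,z1,x0=None): return [np.array([[x,y,z] for x in(-l,r) for y in(-w,w) for z in(z0,z1)])]
a=np.linspace(0,2*np.pi,60)
def cyl(r,z0,z1): return [np.vstack([np.c_[r*np.cos(a),r*np.sin(a),0*a+z] for z in(z0,z1)])]
MOD=dict(rest=box(.065,.065,.045,0,.03),slate=box(.05,.05,.032,0,.03),pad=box(.055,.055,.05,0,.004),
 turntable=cyl(.08,0,.03),plate_compass_mid=box(.038,.068,.029,0,.004)+cyl(.022,.004,.013),
 block_compass_mid=box(.039,.039,.026,0,.016),magnet_mid=cyl(.021,0,.028),
 sight_bar_mid=box(.046,.046,.009,0,.016)+box(.045,-.042,.009,0,.034)+box(-.042,.045,.009,0,.034))
def fit(c,mask,model,p0,z0,dc=None,S=4):
    y,x=np.nonzero(mask);x0,y0=max(x.min()-40,0),max(y.min()-40,0);x1,y1=x.max()+40,y.max()+40
    m=cv2.resize(mask[y0:y1,x0:x1].astype(np.float32),None,fx=S,fy=S,interpolation=cv2.INTER_LINEAR)>.5
    ok=np.ones_like(m) if dc is None else ~(cv2.resize(dc[y0:y1,x0:x1].astype(np.uint8),(m.shape[1],m.shape[0]),interpolation=0)>0)
    def cost(p):
        R=Rn.from_euler("z",p[2]).as_matrix();r=np.zeros(m.shape,np.uint8)
        for g in model:
            q=(proj(c,g@R.T+[p[0],p[1],z0])-[x0,y0]+.5)*S-.5
            cv2.fillConvexPoly(r,cv2.convexHull(np.round(q*16).astype(np.int32)),1,shift=4)
        return ((r>0)^m)[ok].sum()/S/S
    best=min((minimize(cost,p0,method="Nelder-Mead",options=dict(initial_simplex=np.array([p0]*4)+d*np.vstack([np.zeros(3),np.diag([.01,.01,.15])]),xatol=1e-5,fatol=.1)) for d in(1,-1,.4)),key=lambda r:r.fun)
    return best.x.round(4),round(float(best.fun),1),int(mask.sum())
E
python3 - <<'E'
from fit import *
s,im,M=pickle.load(open("pics/w1.pkl","rb"));c=cam("wrist",s);g=lambda k,i=0:M[k][i]["pixels"].astype(bool)
dil=lambda m,n=7:cv2.dilate(m.astype(np.uint8),np.ones((n,n)))>0
print("rest",fit(c,g("rest"),MOD["rest"],[.515,-.35,-.05],0,dil(g("plate_compass_mid"))))
print("rest edges",ray(c,[(304,81),(424,88),(410,169),(299,162)],.03).round(3).tolist())
print("plate",fit(c,g("plate_compass_mid"),MOD["plate_compass_mid"],[.515,-.35,.1],.03))
print("dial",ray(c,[(360,125)],.043))
print("slate2",fit(c,g("slate_2"),MOD["slate"],[.565,-.165,1.5],0,dil(g("sight_bar_mid"))))
print("bar",fit(c,g("sight_bar_mid"),MOD["sight_bar_mid"],[.565,-.165,1.8],.03))
E
```

```text
rest (array([ 0.5103, -0.3438, -0.0697]), 197.6, 4749)
rest edges [[0.568, -0.39, 0.03], [0.443, -0.384, 0.03], [0.45, -0.297, 0.03], [0.575, -0.305, 0.03]]
plate (array([ 0.5105, -0.3465,  0.1672]), 123.6, 5447)
dial [[ 0.50973069 -0.34738411  0.043     ]]
slate2 (array([ 0.5662, -0.1624,  1.7424]), 103.6, 2926)
bar (array([ 0.5646, -0.1629,  1.7972]), 177.4, 1202)
```

Request:
servo_tool:
  translation:
    - [0,-41,0]
    - [0,-41,0]
    - [0,-41,0]
    - [0,-41,0]
    - [0,-41,0]
    - [0,-41,0]
    - [0,-41,0]
    - [0,-41,0]
    - [0,-41,0]
    - [0,-41,0]
  turn:
    - [0,0,0]
    - [0,0,0]
    - [0,0,0]
    - [0,0,0]
    - [0,0,0]
    - [0,0,0]
    - [0,0,0]
    - [0,0,0]
    - [0,0,0]
    - [0,0,0]

```text
time: 4.32
eef_pos: [0.5501, 0.109, 0.4048]
tool_rot: [-2.221, 0.002, 2.221]
contact_force: [0.7, -0.8, -0.4]
width: 0.998
```

```bash
python3 shot.py w2 pad magnet_mid slate_1 turntable block_compass_mid;python3 - <<'E'
from fit import *
s,im,M=pickle.load(open("pics/w2.pkl","rb"));c=cam("wrist",s);g=lambda k,i=0:M[k][i]["pixels"].astype(bool)
dil=lambda m,n=7:cv2.dilate(m.astype(np.uint8),np.ones((n,n)))>0
print("tt",fit(c,g("turntable"),MOD["turntable"],[.54,-.007,0],0,dil(g("block_compass_mid")) if len(M["block_compass_mid"]) else None))
print("pad",fit(c,g("pad"),MOD["pad"],[.52,.348,0.05],0))
print("slate1",fit(c,g("slate_1"),MOD["slate"],[.51,.15,1.65],0,dil(g("magnet_mid"))))
print("mag",fit(c,g("magnet_mid"),MOD["magnet_mid"],[.51,.15,0],.03))
E
```

```text
pad [298, 287, 86, 68] 0.92
magnet_mid [342, 188, 35, 45] 0.62
slate_1 [325, 158, 64, 92] 0.94
turntable [249, 0, 174, 136] 0.58
block_compass_mid [288, 21, 87, 64] 0.95
block_compass_mid [454, 112, 60, 77] 0.57
4.325 [0.5501 0.109  0.4048]
tt (array([ 0.5402, -0.0055, -0.09  ]), 312.4, 13707)
pad (array([ 0.5204,  0.3466, -0.1369]), 104.8, 4415)
slate1 (array([0.5063, 0.1552, 1.7336]), 273.5, 3064)
mag (array([0.5083, 0.1536, 0.0217]), 96.7, 1297)
```

View pics/w2.png

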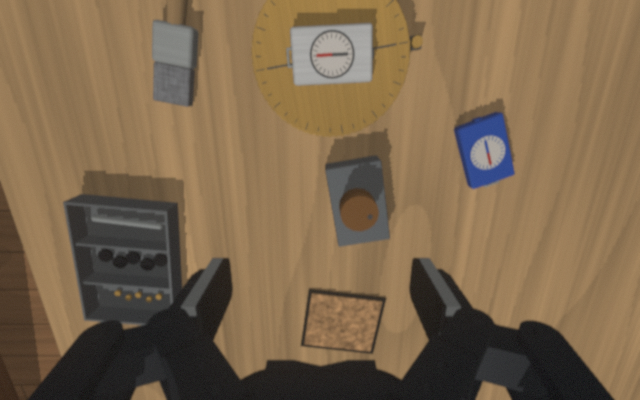

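The picture shows the pad at (343,321), slate_1 with the magnet at (358,205), the block compass at (332,54) and the engraved line from (255,71) to (412,43).

Run:
```python
from fit import *
s,im,M=pickle.load(open("pics/w2.pkl","rb"));c=cam("wrist",s);g=lambda k,i=0:M[k][i]["pixels"].astype(bool)
print("blk",fit(c,g("block_compass_mid"),MOD["block_compass_mid"],[.54,-.006,0.0],.03), ray(c,[332.5,54],.046))
p=ray(c,[(262,70),(288,65.5),(377,48.5),(408,43.5)],.03);print(p.round(4).tolist());d=np.polyfit(p[:,0],p[:,1],1);print(np.arctan(d[0]),np.polyval(d,.54))
print("slate1 top",ray(c,[(327,165),(380,158),(389,238),(338,245)],.03).round(4).tolist())
print("pad",ray(c,[(309,290),(384,297),(375,353),(302,346)],.004).round(4).tolist())
s0=np.load("pics/w0s.npy",allow_pickle=True).item();c0=cam("wrist",s0)
print("dial w0",ray(c0,[331,165.5],.046));p=ray(c0,[(264,173),(290,169),(370,156),(401,151)],.03);d=np.polyfit(p[:,0],p[:,1],1);print(np.arctan(d[0]),np.polyval(d,.54))
```

```text
blk (array([ 0.5396, -0.0054,  0.0443]), 226.2, 4774) [[ 0.5386305  -0.00637802  0.046     ]]
[[0.6098, 0.0068, 0.03], [0.5831, 0.0027, 0.03], [0.4937, -0.0128, 0.03], [0.4632, -0.0173, 0.03]]
0.16542363040397556 -0.004727827762991438
slate1 top [[0.5431, 0.106, 0.03], [0.4842, 0.0981, 0.03], [0.4674, 0.1967, 0.03], [0.5292, 0.2061, 0.03]]
pad [[0.5668, 0.2896, 0.004], [0.4619, 0.3012, 0.004], [0.4691, 0.4013, 0.004], [0.5786, 0.3878, 0.004]]
dial w0 [[ 0.53901894 -0.00615969  0.046     ]]
0.1625337363170463 -0.005796787237699871
```

```bash
cat > go.py <<'E'
# go.py x,y,z,jawyaw ... -> shift (cm) and turn of each waypoint in the present tool frame
import sys
from h import *
s=readout.state();p=s["eef_pos"];R=Rn.from_rotvec(s["tool_rot"]).as_matrix()
cur=np.arctan2(R[1,2],R[0,2]);print("pos",p.round(4),"yaw",round(cur,3),"q",s["qpos"].round(2),"f",s["contact_force"].round(1),"w",round(s["width"],3),"t",s["time"])
for a in sys.argv[1:]:
    x,y,z,w=map(float,a.split(","))
    zz=np.array([np.cos(w),np.sin(w),0]);xx=np.array([0,0,-1.]);T=np.c_[xx,np.cross(zz,xx),zz]
    print(a,"->",(R.T@(np.array([x,y,z])-p)*100).round(2).tolist(),Rn.from_matrix(R.T@T).as_rotvec().round(3).tolist())
E
python3 go.py .539,-.006,.28,1.615 .539,-.006,.23,1.615 .539,-.006,.203,1.615
```

```text
pos [0.55   0.1096 0.4047] yaw 3.141 q [ 0.48  0.28  0.14 -0.   -1.43 -0.48] f [ 0.2  0.7 -1. ] w 0.999 t 4.625
.539,-.006,.28,1.615 -> [12.47, 11.56, 1.1] [1.526, -0.0, 0.0]
.539,-.006,.23,1.615 -> [17.47, 11.56, 1.1] [1.526, -0.0, 0.0]
.539,-.006,.203,1.615 -> [20.17, 11.56, 1.1] [1.526, -0.0, 0.0]
```

Request:
servo_tool:
  translation:
    - [12.5,11.6,1.1]
    - [12.5,11.6,1.1]
    - [12.5,11.6,1.1]
    - [12.5,11.6,1.1]
    - [12.5,11.6,1.1]
    - [12.5,11.6,1.1]
    - [12.5,11.6,1.1]
    - [12.5,11.6,1.1]
    - [12.5,11.6,1.1]
    - [12.5,11.6,1.1]
    - [16,11.6,1.1]
    - [17.5,11.6,1.1]
    - [18.5,11.6,1.1]
    - [19.5,11.6,1.1]
    - [20.2,11.6,1.1]
    - [20.2,11.6,1.1]
    - [20.2,11.6,1.1]
  turn:
    - [1.526,0,0]
    - [1.526,0,0]
    - [1.526,0,0]
    - [1.526,0,0]
    - [1.526,0,0]
    - [1.526,0,0]
    - [1.526,0,0]
    - [1.526,0,0]
    - [1.526,0,0]
    - [1.526,0,0]
    - [1.526,0,0]
    - [1.526,0,0]
    - [1.526,0,0]
    - [1.526,0,0]
    - [1.526,0,0]
    - [1.526,0,0]
    - [1.526,0,0]

```text
time: 6.75
eef_pos: [0.5392, -0.0059, 0.2031]
tool_rot: [-1.243, 1.187, 1.242]
contact_force: [-0.3, -0.7, 0.5]
width: 0.997
```

Request:
servo_tool:
  hand: 1
  translation:
    - [0,0,0]
    - [0,0,0]
    - [0,0,0]
    - [0,0,0]
    - [0,0,0]
    - [0,0,0]
    - [0,0,0]
    - [0,0,0]
  turn:
    - [0,0,0]
    - [0,0,0]
    - [0,0,0]
    - [0,0,0]
    - [0,0,0]
    - [0,0,0]
    - [0,0,0]
    - [0,0,0]

```text
time: 7.75
eef_pos: [0.5393, -0.0059, 0.2034]
tool_rot: [-1.243, 1.187, 1.241]
contact_force: [-0.2, 0.3, 6.0]
width: 0.588
```

```bash
python3 go.py .539,-.006,.27,1.615 .52,.3465,.27,1.615 .52,.3465,.20,1.615 .52,.3465,.178,1.615
```

```text
pos [ 0.5393 -0.0059  0.2034] yaw 1.616 q [ 0.28  0.38 -0.26  0.   -0.93 -1.81] f [-0.2  0.3  6. ] w 0.588 t 7.75
.539,-.006,.27,1.615 -> [-6.66, 0.02, -0.01] [0.001, 0.0, 0.001]
.52,.3465,.27,1.615 -> [-6.66, 0.33, 35.29] [0.001, 0.0, 0.001]
.52,.3465,.20,1.615 -> [0.34, 0.34, 35.29] [0.001, 0.0, 0.001]
.52,.3465,.178,1.615 -> [2.54, 0.34, 35.29] [0.001, 0.0, 0.001]
```

Request:
servo_tool:
  translation:
    - [-3,0,0]
    - [-6.7,0,0]
    - [-6.7,0.3,5]
    - [-6.7,0.3,11]
    - [-6.7,0.3,17]
    - [-6.7,0.3,23]
    - [-6.7,0.3,29]
    - [-6.7,0.3,33]
    - [-6.7,0.3,35.3]
    - [-6.7,0.3,35.3]
    - [-3,0.3,35.3]
    - [0,0.3,35.3]
    - [1,0.3,35.3]
    - [1.6,0.3,35.3]
    - [2.1,0.3,35.3]
    - [2.5,0.3,35.3]
    - [2.5,0.3,35.3]
    - [2.5,0.3,35.3]
  turn:
    - [0,0,0]
    - [0,0,0]
    - [0,0,0]
    - [0,0,0]
    - [0,0,0]
    - [0,0,0]
    - [0,0,0]
    - [0,0,0]
    - [0,0,0]
    - [0,0,0]
    - [0,0,0]
    - [0,0,0]
    - [0,0,0]
    - [0,0,0]
    - [0,0,0]
    - [0,0,0]
    - [0,0,0]
    - [0,0,0]

```text
time: 10.0
eef_pos: [0.5203, 0.3467, 0.1781]
tool_rot: [-1.242, 1.187, 1.242]
contact_force: [-0.3, 0.5, -1.9]
width: 0.586
```

Request:
servo_tool:
  hand: 0
  translation:
    - [0,0,0]
    - [0,0,0]
    - [0,0,0]
    - [0,0,0]
    - [-1,0,0]
    - [-3,0,0]
    - [-8,0,0]
    - [-12,0,0]
    - [-12,0,0]
  turn:
    - [0,0,0]
    - [0,0,0]
    - [0,0,0]
    - [0,0,0]
    - [0,0,0]
    - [0,0,0]
    - [0,0,0]
    - [0,0,0]
    - [0,0,0]

```text
time: 11.12
eef_pos: [0.521, 0.3471, 0.3029]
tool_rot: [-1.242, 1.178, 1.24]
contact_force: [-0.2, 1.2, -0.7]
width: 0.999
```

```bash
python3 go.py .510,-.347,.36,1.738 .510,-.347,.25,1.738 .510,-.347,.208,1.738
```

```text
pos [0.521  0.3471 0.3029] yaw 1.616 q [ 0.84  0.45  0.12  0.   -1.24 -2.36] f [-0.2  1.2 -0.7] w 0.999 t 11.125
.510,-.347,.36,1.738 -> [-6.12, 4.2, -69.25] [-0.122, 0.005, 0.008]
.510,-.347,.25,1.738 -> [4.88, 4.28, -69.31] [-0.122, 0.005, 0.008]
.510,-.347,.208,1.738 -> [9.08, 4.31, -69.34] [-0.122, 0.005, 0.008]
```

Request:
servo_tool:
  translation:
    - [0,4.3,-69.3]
    - [0,4.3,-69.3]
    - [0,4.3,-69.3]
    - [0,4.3,-69.3]
    - [0,4.3,-69.3]
    - [0,4.3,-69.3]
    - [0,4.3,-69.3]
    - [0,4.3,-69.3]
    - [0,4.3,-69.3]
    - [0,4.3,-69.3]
    - [0,4.3,-69.3]
    - [0,4.3,-69.3]
    - [0,4.3,-69.3]
    - [0,4.3,-69.3]
    - [0,4.3,-69.3]
  turn:
    - [-0.122,0,0]
    - [-0.122,0,0]
    - [-0.122,0,0]
    - [-0.122,0,0]
    - [-0.122,0,0]
    - [-0.122,0,0]
    - [-0.122,0,0]
    - [-0.122,0,0]
    - [-0.122,0,0]
    - [-0.122,0,0]
    - [-0.122,0,0]
    - [-0.122,0,0]
    - [-0.122,0,0]
    - [-0.122,0,0]
    - [-0.122,0,0]

```text
time: 13.0
eef_pos: [0.5086, -0.3464, 0.298]
tool_rot: [-1.332, 1.124, 1.332]
contact_force: [0.5, 0.3, -0.7]
width: 0.997
```

```bash
python3 shot.py w3 plate_compass_mid rest;python3 - <<'E'
from fit import *
s,im,M=pickle.load(open("pics/w3.pkl","rb"));c=cam("wrist",s);g=lambda k,i=0:M[k][i]["pixels"].astype(bool)
dil=lambda m,n=7:cv2.dilate(m.astype(np.uint8),np.ones((n,n)))>0
print("plate",fit(c,g("plate_compass_mid"),MOD["plate_compass_mid"],[.51,-.347,.167],.03))
print("rest",fit(c,g("rest"),MOD["rest"],[.51,-.344,-.07],0,dil(g("plate_compass_mid"))))
r=pinpoint("wrist","plate_compass_mid")[0];print(r,ray(c,r["at"],.038))
E
python3 go.py .510,-.347,.25,1.738 .510,-.347,.2095,1.738
```

```text
plate_compass_mid [281, 155, 77, 122] 0.84
rest [30, 32, 167, 181] 0.74
rest [256, 103, 147, 171] 0.65
13.0 [ 0.5086 -0.3464  0.298 ]
plate (array([ 0.511 , -0.347 ,  0.1686]), 165.4, 8712)
rest (array([ 0.51 , -0.344, -0.07 ]), 23319.8, 23320)
{'at': [319.3, 206.1], 'confidence': 0.71} [[ 0.51216152 -0.34728412  0.038     ]]
pos [ 0.5084 -0.3471  0.2979] yaw 1.739 q [-0.35  0.43  0.09  0.   -1.23 -1.06] f [-0.8 -0.2 -0.3] w 0.999 t 13.2
.510,-.347,.25,1.738 -> [4.79, -0.15, -0.02] [0.001, -0.0, 0.0]
.510,-.347,.2095,1.738 -> [8.84, -0.15, -0.01] [0.001, -0.0, 0.0]
```

View pics/w3.png

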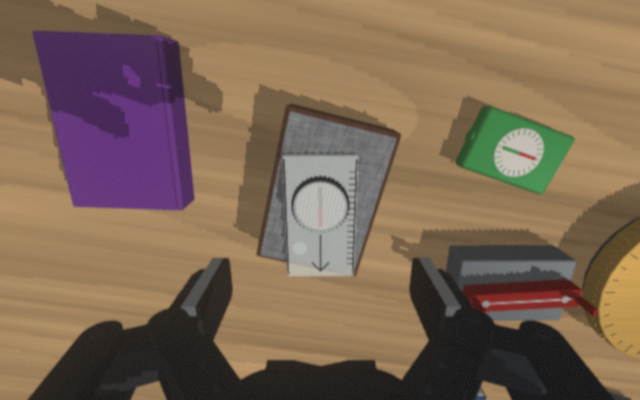

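The picture shows the plate compass dial at (320,206), its arrow pointing to +x, aligned with the jaws, which agrees with the earlier fit. I descend and grip the dial.

Request:
servo_tool:
  translation:
    - [4,-0.25,0]
    - [6,-0.25,0]
    - [7,-0.25,0]
    - [8,-0.25,0]
    - [8.8,-0.25,0]
    - [8.8,-0.25,0]
    - [8.8,-0.25,0]
  turn:
    - [0,0,0]
    - [0,0,0]
    - [0,0,0]
    - [0,0,0]
    - [0,0,0]
    - [0,0,0]
    - [0,0,0]

```text
time: 14.08
eef_pos: [0.5109, -0.3474, 0.2103]
tool_rot: [-1.332, 1.125, 1.33]
contact_force: [-0.4, 0.2, -0.3]
width: 0.999
```

Request:
servo_tool:
  hand: 1
  translation:
    - [0,0,0]
    - [0,0,0]
    - [0,0,0]
    - [0,0,0]
    - [0,0,0]
    - [0,0,0]
    - [0,0,0]
    - [0,0,0]
    - [0,0,0]
  turn:
    - [0,0,0]
    - [0,0,0]
    - [0,0,0]
    - [0,0,0]
    - [0,0,0]
    - [0,0,0]
    - [0,0,0]
    - [0,0,0]
    - [0,0,0]

```text
time: 15.2
eef_pos: [0.5109, -0.3474, 0.2105]
tool_rot: [-1.332, 1.125, 1.33]
contact_force: [-1.5, 0.8, 5.0]
width: 0.474
```

Request:
servo_tool:
  translation:
    - [-1,0,0]
    - [-2,0,0]
    - [-5,0,0]
    - [-8,0,0]
    - [-8,0,0]
  turn:
    - [0,0,0]
    - [0,0,0]
    - [0,0,0]
    - [0,0,0]
    - [0,0,0]

```text
time: 15.82
eef_pos: [0.5114, -0.3477, 0.2932]
tool_rot: [-1.336, 1.124, 1.326]
contact_force: [1.1, 0.6, -1.3]
width: 0.469
```

```bash
python3 shot.py w4 plate_compass_mid rest;python3 - <<'E'
from fit import *
s,im,M=pickle.load(open("pics/w4.pkl","rb"));c=cam("wrist",s);g=lambda k,i=0:M[k][i]["pixels"].astype(bool)
print("plate",fit(c,g("plate_compass_mid"),MOD["plate_compass_mid"],[.51,-.347,.167],.03+s["eef_pos"][2]-.2097))
E
python3 go.py .540,-.0055,.29,1.735 .540,-.0055,.23,1.735 .540,-.0055,.2105,1.735
```

```text
plate_compass_mid [260, 186, 118, 168] 0.78
rest [29, 27, 167, 182] 0.82
rest [257, 100, 151, 155] 0.6
15.825 [ 0.5114 -0.3477  0.2932]
plate (array([ 0.5123, -0.3488,  0.1717]), 2225.3, 16634)
pos [ 0.5105 -0.3471  0.2891] yaw 1.737 q [-0.34  0.44  0.08 -0.   -1.21 -1.06] f [ 0.2  0.2 -1.6] w 0.474 t 15.975
.540,-.0055,.29,1.735 -> [-0.06, -8.58, 33.19] [0.002, 0.001, -0.001]
.540,-.0055,.23,1.735 -> [5.94, -8.58, 33.19] [0.002, 0.001, -0.001]
.540,-.0055,.2105,1.735 -> [7.89, -8.58, 33.19] [0.002, 0.001, -0.001]
```

View pics/w4.png

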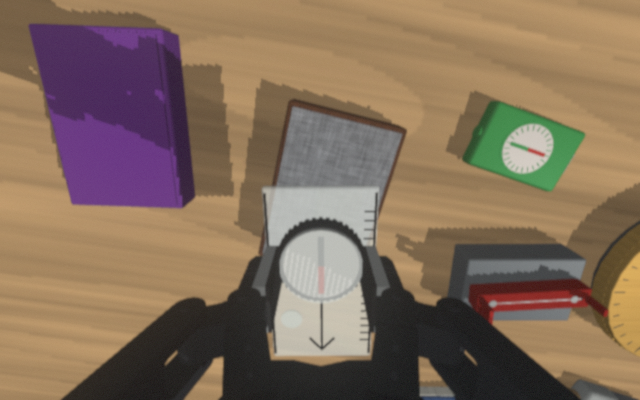

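The dial is held square and level at (320,265), with the plate below it and its arrow to +x. I carry it to the turntable.

Request:
servo_tool:
  translation:
    - [0,-1.5,6]
    - [0,-3,12]
    - [0,-4.5,18]
    - [0,-6,24]
    - [0,-7.5,29]
    - [0,-8.6,32]
    - [0,-8.6,33.2]
    - [0,-8.6,33.2]
    - [0,-8.6,33.2]
    - [3,-8.6,33.2]
    - [5.5,-8.6,33.2]
    - [6.5,-8.6,33.2]
    - [7.1,-8.6,33.2]
    - [7.5,-8.6,33.2]
    - [7.9,-8.6,33.2]
    - [7.9,-8.6,33.2]
    - [7.9,-8.6,33.2]
  turn:
    - [0,0,0]
    - [0,0,0]
    - [0,0,0]
    - [0,0,0]
    - [0,0,0]
    - [0,0,0]
    - [0,0,0]
    - [0,0,0]
    - [0,0,0]
    - [0,0,0]
    - [0,0,0]
    - [0,0,0]
    - [0,0,0]
    - [0,0,0]
    - [0,0,0]
    - [0,0,0]
    - [0,0,0]

```text
time: 18.1
eef_pos: [0.5405, -0.0056, 0.211]
tool_rot: [-1.331, 1.125, 1.331]
contact_force: [0.3, 0.5, -0.2]
width: 0.471
```

```bash
python3 go.py .540,-.0055,.2105,1.735
```

```text
pos [ 0.5405 -0.0056  0.211 ] yaw 1.738 q [ 0.28  0.38 -0.24  0.   -0.95 -1.68] f [ 0.3  0.5 -0.2] w 0.471 t 18.1
.540,-.0055,.2105,1.735 -> [0.05, 0.05, 0.02] [0.003, -0.0, 0.0]
```

Lower another 0.5 mm, release, and rise to look.

Request:
servo_tool:
  translation:
    - [0.05,0,0]
    - [0.08,0,0]
    - [0.08,0,0]
  turn:
    - [0,0,0]
    - [0,0,0]
    - [0,0,0]

```text
time: 18.48
eef_pos: [0.5405, -0.0055, 0.2105]
tool_rot: [-1.332, 1.125, 1.331]
contact_force: [-2.0, 0.2, 5.8]
width: 0.474
```

Request:
servo_tool:
  hand: 0
  translation:
    - [0,0,0]
    - [0,0,0]
    - [0,0,0]
    - [0,0,0]
    - [-1,0,0]
    - [-3,0,0]
    - [-8,0,0]
    - [-10,0,0]
    - [-10,0,0]
    - [-10,0,0]
  turn:
    - [0,0,0]
    - [0,0,0]
    - [0,0,0]
    - [0,0,0]
    - [0,0,0]
    - [0,0,0]
    - [0,0,0]
    - [0,0,0]
    - [0,0,0]
    - [0,0,0]

```text
time: 19.73
eef_pos: [0.54, -0.0056, 0.3092]
tool_rot: [-1.33, 1.127, 1.332]
contact_force: [-1.7, 0.6, -0.3]
width: 1.002
```

```bash
python3 shot.py w5 plate_compass_mid turntable;python3 - <<'E'
from fit import *
s,im,M=pickle.load(open("pics/w5.pkl","rb"));c=cam("wrist",s);g=lambda k,i=0:M[k][i]["pixels"].astype(bool)
dil=lambda m,n=7:cv2.dilate(m.astype(np.uint8),np.ones((n,n)))>0
print("plate",fit(c,g("plate_compass_mid"),MOD["plate_compass_mid"],[.54,-.006,.165],.03))
print("tt",fit(c,g("turntable"),MOD["turntable"],[.54,-.0055,0],0,dil(g("plate_compass_mid"),11)))
E
python3 go.py .520,.3465,.30,1.615 .520,.3465,.22,1.615 .520,.3465,.178,1.615
```

```text
plate_compass_mid [283, 150, 76, 118] 0.64
plate_compass_mid [42, 182, 144, 38] 0.33
turntable [226, 73, 190, 204] 0.68
19.725 [ 0.54   -0.0056  0.3092]
plate (array([ 0.5408, -0.006 ,  0.1753]), 157.8, 8144)
tt (array([ 0.5397, -0.0059, -0.0676]), 687.1, 19500)
pos [ 0.5401 -0.0057  0.3088] yaw 1.738 q [ 0.28  0.29 -0.1  -0.   -1.19 -1.68] f [ 0.   0.4 -0.3] w 1.0 t 19.875
.520,.3465,.30,1.615 -> [0.86, -3.86, 35.06] [0.123, -0.0, -0.002]
.520,.3465,.22,1.615 -> [8.86, -3.88, 35.06] [0.123, -0.0, -0.002]
.520,.3465,.178,1.615 -> [13.06, -3.89, 35.06] [0.123, -0.0, -0.002]
```

View pics/w5.png

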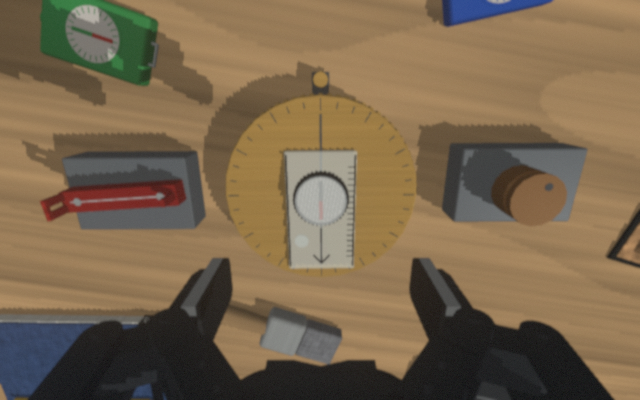

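The plate compass sits on the turntable with its dial at (320,200) on the line, arrow end at (321,262). The fit puts it within 1 mm and 0.01 rad. Next I take the block compass from the pad to the rest.

Request:
servo_tool:
  translation:
    - [0.9,-3.9,35.1]
    - [0.9,-3.9,35.1]
    - [0.9,-3.9,35.1]
    - [0.9,-3.9,35.1]
    - [0.9,-3.9,35.1]
    - [0.9,-3.9,35.1]
    - [0.9,-3.9,35.1]
    - [0.9,-3.9,35.1]
    - [5,-3.9,35.1]
    - [9,-3.9,35.1]
    - [11,-3.9,35.1]
    - [12.3,-3.9,35.1]
    - [13,-3.9,35.1]
    - [13,-3.9,35.1]
    - [13,-3.9,35.1]
  turn:
    - [0.123,0,0]
    - [0.123,0,0]
    - [0.123,0,0]
    - [0.123,0,0]
    - [0.123,0,0]
    - [0.123,0,0]
    - [0.123,0,0]
    - [0.123,0,0]
    - [0.123,0,0]
    - [0.123,0,0]
    - [0.123,0,0]
    - [0.123,0,0]
    - [0.123,0,0]
    - [0.123,0,0]
    - [0.123,0,0]

```text
time: 21.75
eef_pos: [0.5209, 0.3472, 0.1809]
tool_rot: [-1.241, 1.186, 1.241]
contact_force: [0.3, -0.8, -0.0]
width: 0.997
```

Request:
servo_tool:
  hand: 1
  translation:
    - [0,0,0]
    - [0,0,0]
    - [0,0,0]
    - [0,0,0]
    - [0,0,0]
    - [0,0,0]
    - [0,0,0]
    - [0,0,0]
  turn:
    - [0,0,0]
    - [0,0,0]
    - [0,0,0]
    - [0,0,0]
    - [0,0,0]
    - [0,0,0]
    - [0,0,0]
    - [0,0,0]

```text
time: 22.75
eef_pos: [0.5208, 0.3473, 0.1807]
tool_rot: [-1.242, 1.186, 1.241]
contact_force: [-0.8, -0.3, 5.1]
width: 0.588
```

```bash
python3 go.py .52,.3465,.295,1.615 .510,-.344,.295,1.50 .510,-.344,.22,1.50 .510,-.344,.205,1.50
python3 - <<'E'
from fit import *
s,im,M=pickle.load(open("pics/w3.pkl","rb"));c=cam("wrist",s)
print(ray(c,[(289,105),(399,134),(356,275),(259,256)],.03).round(4).tolist())
m=[r for r in M["rest"] if r["extent"][0]>200][0]["pixels"].astype(bool);d=cv2.dilate(M["plate_compass_mid"][0]["pixels"].astype(np.uint8),np.ones((7,7)))>0
print(fit(c,m,MOD["rest"],[.51,-.344,-.07],0,d))
E
```

```text
pos [0.5208 0.3473 0.1807] yaw 1.615 q [ 0.84  0.55 -0.04  0.   -0.98 -2.36] f [-0.8 -0.3  5.1] w 0.588 t 22.75
.52,.3465,.295,1.615 -> [-11.43, 0.07, -0.06] [-0.0, 0.001, 0.001]
.510,-.344,.295,1.50 -> [-11.49, 4.12, -69.0] [0.115, 0.001, 0.001]
.510,-.344,.22,1.50 -> [-3.99, 4.13, -69.01] [0.115, 0.001, 0.001]
.510,-.344,.205,1.50 -> [-2.49, 4.13, -69.01] [0.115, 0.001, 0.001]
[[0.4414, -0.3815, 0.03], [0.4483, -0.2975, 0.03], [0.5734, -0.3044, 0.03], [0.5688, -0.3901, 0.03]]
(array([ 0.5098, -0.344 , -0.0743]), 532.1, 8603)
```

Request:
servo_tool:
  translation:
    - [-2,0,0]
    - [-6,0,0]
    - [-11.5,0.4,-5]
    - [-11.5,1,-11]
    - [-11.5,1.4,-17]
    - [-11.5,1.8,-23]
    - [-11.5,2.2,-29]
    - [-11.5,2.6,-35]
    - [-11.5,3,-41]
    - [-11.5,3.3,-47]
    - [-11.5,3.5,-53]
    - [-11.5,3.7,-59]
    - [-11.5,4,-65]
    - [-11.5,4.1,-68]
    - [-11.5,4.1,-69]
    - [-11.5,4.1,-69]
    - [-11.5,4.1,-69]
  turn:
    - [0,0,0]
    - [0,0,0]
    - [0.02,0,0]
    - [0.04,0,0]
    - [0.06,0,0]
    - [0.08,0,0]
    - [0.1,0,0]
    - [0.112,0,0]
    - [0.112,0,0]
    - [0.112,0,0]
    - [0.112,0,0]
    - [0.112,0,0]
    - [0.112,0,0]
    - [0.112,0,0]
    - [0.112,0,0]
    - [0.112,0,0]
    - [0.112,0,0]

```text
time: 24.88
eef_pos: [0.51, -0.343, 0.2948]
tool_rot: [-1.159, 1.24, 1.16]
contact_force: [-0.4, -0.2, -1.7]
width: 0.591
```

```bash
python3 go.py .5095,-.344,.215,1.503 .5095,-.344,.2067,1.503
```

```text
pos [ 0.51   -0.343   0.2948] yaw 1.504 q [-0.34  0.43  0.08 -0.   -1.22 -1.3 ] f [-0.4 -0.2 -1.7] w 0.591 t 24.875
.5095,-.344,.215,1.503 -> [7.98, 0.04, -0.11] [0.001, 0.0, -0.0]
.5095,-.344,.2067,1.503 -> [8.81, 0.04, -0.11] [0.001, 0.0, -0.0]
```

Request:
servo_tool:
  translation:
    - [3,0,-0.1]
    - [6,0,-0.1]
    - [7.3,0,-0.1]
    - [8,0,-0.1]
    - [8.4,0,-0.1]
    - [8.7,0,-0.1]
    - [8.85,0,-0.1]
    - [8.85,0,-0.1]
    - [8.85,0,-0.1]
  turn:
    - [0,0,0]
    - [0,0,0]
    - [0,0,0]
    - [0,0,0]
    - [0,0,0]
    - [0,0,0]
    - [0,0,0]
    - [0,0,0]
    - [0,0,0]

```text
time: 26.0
eef_pos: [0.5099, -0.3452, 0.2068]
tool_rot: [-1.159, 1.24, 1.158]
contact_force: [0.7, -0.7, 1.3]
width: 0.586
```

```bash
python3 go.py .5095,-.344,.2067,1.503
```

```text
pos [ 0.5099 -0.3452  0.2068] yaw 1.503 q [-0.34  0.51 -0.04  0.   -1.03 -1.3 ] f [ 0.7 -0.7  1.3] w 0.586 t 26.0
.5095,-.344,.2067,1.503 -> [0.01, 0.05, 0.12] [-0.0, -0.0, 0.001]
```

Request:
servo_tool:
  translation:
    - [-0.15,0.05,0.1]
    - [-0.15,0.05,0.1]
    - [0.03,0.05,0.1]
    - [0.05,0.05,0.1]
    - [0.05,0.05,0.1]
  turn:
    - [0,0,0]
    - [0,0,0]
    - [0,0,0]
    - [0,0,0]
    - [0,0,0]

```text
time: 26.62
eef_pos: [0.5094, -0.3441, 0.2067]
tool_rot: [-1.16, 1.24, 1.158]
contact_force: [-0.9, 1.6, 5.6]
width: 0.589
```

Request:
servo_tool:
  hand: 0
  translation:
    - [0,0,0]
    - [0,0,0]
    - [0,0,0]
    - [0,0,0]
    - [-1,0,0]
    - [-3,0,0]
    - [-8,0,0]
    - [-10,0,0]
    - [-10,0,0]
    - [-10,0,0]
  turn:
    - [0,0,0]
    - [0,0,0]
    - [0,0,0]
    - [0,0,0]
    - [0,0,0]
    - [0,0,0]
    - [0,0,0]
    - [0,0,0]
    - [0,0,0]
    - [0,0,0]

```text
time: 27.88
eef_pos: [0.5091, -0.3439, 0.3053]
tool_rot: [-1.158, 1.241, 1.16]
contact_force: [-0.2, -0.4, -0.5]
width: 1.003
```

```bash
python3 shot.py w6 block_compass_mid rest;python3 - <<'E'
from fit import *
s,im,M=pickle.load(open("pics/w6.pkl","rb"));c=cam("wrist",s)
near=lambda k:min(M[k],key=lambda r:abs(r["extent"][0]+r["extent"][2]/2-320))["pixels"].astype(bool)
b=near("block_compass_mid");d=cv2.dilate(b.astype(np.uint8),np.ones((9,9)))>0
print("blk",fit(c,b,MOD["block_compass_mid"],[.51,-.344,-.07],.03))
print("rest",fit(c,near("rest"),MOD["rest"],[.51,-.344,-.07],0,d))
E
python3 go.py .508,.153,.30,0 .508,.153,.23,0 .508,.153,.208,0
```

```text
block_compass_mid [446, 66, 110, 77] 0.96
block_compass_mid [287, 148, 74, 100] 0.91
rest [262, 111, 122, 151] 0.96
rest [607, 149, 33, 121] 0.72
rest [27, 82, 178, 172] 0.65
27.875 [ 0.5091 -0.3439  0.3053]
blk (array([ 0.5104, -0.3446, -0.0667]), 259.2, 6453)
rest (array([ 0.5088, -0.3443, -0.0703]), 394.8, 10185)
pos [ 0.5091 -0.344   0.3047] yaw 1.503 q [-0.34  0.43  0.1  -0.   -1.25 -1.3 ] f [-0.3 -1.1 -0.7] w 0.996 t 28.025
.508,.153,.30,0 -> [0.52, 3.5, 49.57] [1.503, -0.001, -0.002]
.508,.153,.23,0 -> [7.52, 3.49, 49.57] [1.503, -0.001, -0.002]
.508,.153,.208,0 -> [9.72, 3.48, 49.57] [1.503, -0.001, -0.002]
```

View pics/w6.png

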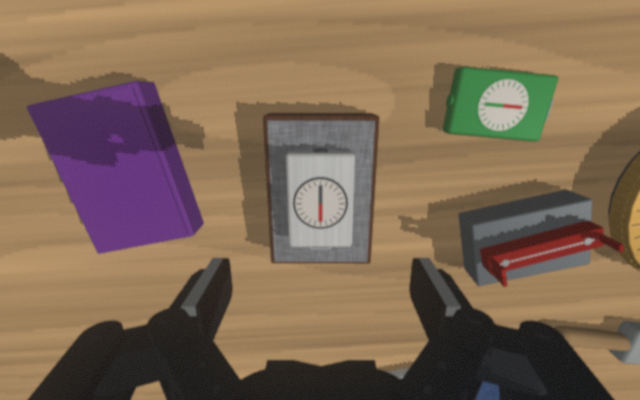

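The block compass sits on the rest at (320,200), square with it. I check the lengthways margin by numbers.

Run:
```python
from fit import *
s,im,M=pickle.load(open("pics/w6.pkl","rb"));c=cam("wrist",s)
g=cv2.cvtColor(im,cv2.COLOR_RGB2GRAY).astype(int)
for col in (300,340): print(col,g[105:275,col-2:col+3].mean(1).round().astype(int).tolist())
print(ray(c,[(320,119),(320,262)],.03),ray(c,[(320,153),(320,247)],.046))
```

```text
300 [100, 100, 100, 100, 98, 98, 93, 82, 64, 53, 53, 59, 63, 65, 72, 87, 101, 107, 108, 106, 107, 108, 111, 110, 109, 108, 108, 110, 110, 110, 110, 111, 115, 117, 119, 120, 120, 116, 108, 95, 87, 81, 79, 79, 83, 87, 91, 98, 114, 134, 150, 162, 170, 174, 175, 175, 175, 175, 174, 175, 174, 174, 175, 175, 175, 175, 175, 174, 174, 175, 175, 175, 174, 175, 175, 174, 172, 167, 156, 141, 128, 123, 123, 131, 144, 157, 164, 161, 161, 167, 175, 176, 169, 159, 164, 174, 176, 167, 156, 160, 173, 178, 172, 161, 162, 172, 176, 170, 158, 152, 151, 148, 138, 132, 129, 134, 144, 159, 170, 174, 177, 177, 176, 177, 178, 177, 177, 177, 177, 178, 178, 178, 178, 178, 179, 178, 178, 178, 178, 176, 169, 153, 131, 117, 112, 114, 115, 114, 115, 115, 114, 114, 113, 113, 113, 110, 100, 95, 109, 129, 138, 140, 141, 141, 139, 137, 136, 136, 136, 135]
340 [104, 99, 99, 99, 100, 100, 96, 84, 66, 54, 55, 61, 68, 70, 78, 94, 109, 117, 120, 118, 115, 113, 114, 115, 116, 115, 113, 112, 111, 110, 109, 110, 112, 111, 109, 113, 115, 117, 115, 113, 111, 108, 98, 88, 83, 86, 92, 101, 117, 137, 153, 164, 173, 177, 178, 178, 177, 177, 177, 177, 178, 178, 177, 178, 177, 177, 178, 177, 178, 177, 177, 177, 177, 177, 176, 176, 174, 168, 158, 144, 131, 123, 122, 131, 145, 156, 162, 159, 158, 167, 175, 177, 167, 160, 165, 174, 176, 168, 157, 161, 174, 177, 171, 161, 162, 172, 176, 172, 163, 158, 156, 149, 139, 131, 131, 135, 146, 159, 170, 175, 177, 177, 177, 176, 177, 177, 177, 177, 177, 176, 177, 177, 178, 178, 177, 178, 177, 178, 179, 176, 168, 150, 132, 121, 121, 123, 122, 120, 118, 117, 117, 118, 118, 119, 119, 115, 105, 96, 108, 126, 131, 130, 128, 127, 126, 125, 123, 124, 126, 130]
[[ 0.44736031 -0.34028766  0.03      ]
 [ 0.57083769 -0.34889501  0.03      ]] [[ 0.47026549 -0.34187504  0.046     ]
 [ 0.5474475  -0.34725523  0.046     ]]
```

The block compass is within 1 mm of the rest's centre. Now the magnet.

```bash
python3 go.py .508,.153,.31,1.735
```

```text
pos [ 0.5091 -0.344   0.3047] yaw 1.503 q [-0.34  0.43  0.1  -0.   -1.25 -1.3 ] f [-0.3 -1.1 -0.7] w 0.996 t 28.025
.508,.153,.31,1.735 -> [-0.48, 3.5, 49.57] [-0.232, 0.001, -0.002]
```

Request:
servo_tool:
  translation:
    - [-0.5,3.5,49.6]
    - [-0.5,3.5,49.6]
    - [-0.5,3.5,49.6]
    - [-0.5,3.5,49.6]
    - [-0.5,3.5,49.6]
    - [-0.5,3.5,49.6]
    - [-0.5,3.5,49.6]
    - [-0.5,3.5,49.6]
    - [-0.5,3.5,49.6]
    - [-0.5,3.5,49.6]
    - [-0.5,3.5,49.6]
    - [-0.5,3.5,49.6]
  turn:
    - [-0.232,0,0]
    - [-0.232,0,0]
    - [-0.232,0,0]
    - [-0.232,0,0]
    - [-0.232,0,0]
    - [-0.232,0,0]
    - [-0.232,0,0]
    - [-0.232,0,0]
    - [-0.232,0,0]
    - [-0.232,0,0]
    - [-0.232,0,0]
    - [-0.232,0,0]

```text
time: 29.52
eef_pos: [0.5083, 0.152, 0.3109]
tool_rot: [-1.328, 1.128, 1.328]
contact_force: [-0.0, 0.2, 0.3]
width: 1.001
```

```bash
python3 shot.py w7 magnet_mid slate_1;python3 - <<'E'
from fit import *
s,im,M=pickle.load(open("pics/w7.pkl","rb"));c=cam("wrist",s)
near=lambda k:min(M[k],key=lambda r:abs(r["extent"][0]+r["extent"][2]/2-320))["pixels"].astype(bool)
b=near("magnet_mid");d=cv2.dilate(b.astype(np.uint8),np.ones((9,9)))>0
print("mag",fit(c,b,MOD["magnet_mid"],[.508,.153,0],.03))
print("slate1",fit(c,near("slate_1"),MOD["slate"],[.506,.153,1.735],0,d))
E
python3 go.py .508,.153,.23,1.735 .508,.153,.206,1.735
```

```text
magnet_mid [298, 170, 52, 63] 0.88
slate_1 [264, 151, 123, 79] 0.9
slate_1 [0, 163, 42, 72] 0.68
29.525 [0.5083 0.152  0.3109]
mag (array([ 0.5087,  0.1532, -0.0586]), 66.4, 2686)
slate1 (array([0.5064, 0.1543, 1.7352]), 191.9, 6732)
pos [0.5083 0.1525 0.311 ] yaw 1.734 q [ 0.59  0.27 -0.12  0.   -1.18 -1.99] f [-0.6 -0.3 -0.3] w 1.005 t 29.675
.508,.153,.23,1.735 -> [8.1, 0.03, 0.05] [-0.001, 0.0, 0.0]
.508,.153,.206,1.735 -> [10.5, 0.03, 0.05] [-0.001, 0.0, 0.0]
```

View pics/w7.png

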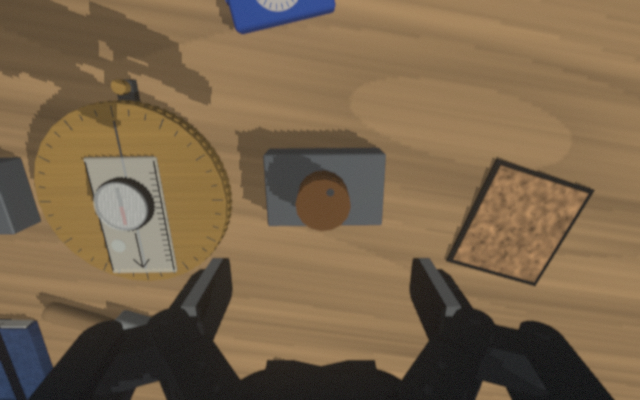

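The picture shows the magnet at (323,200) on slate_1 (corners roughly (267,154) to (383,225)) between the open jaws. I descend and grip.

Request:
servo_tool:
  translation:
    - [5,0,0.1]
    - [8,0,0.1]
    - [9.3,0,0.1]
    - [10,0,0.1]
    - [10.5,0,0.1]
    - [10.5,0,0.1]
    - [10.5,0,0.1]
  turn:
    - [0,0,0]
    - [0,0,0]
    - [0,0,0]
    - [0,0,0]
    - [0,0,0]
    - [0,0,0]
    - [0,0,0]

```text
time: 30.55
eef_pos: [0.5083, 0.1543, 0.2066]
tool_rot: [-1.329, 1.126, 1.328]
contact_force: [-0.3, -0.7, -0.0]
width: 0.999
```

Request:
servo_tool:
  hand: 1
  translation:
    - [0,0,0]
    - [0,0,0]
    - [0,0,0]
    - [0,0,0]
    - [0,0,0]
    - [0,0,0]
    - [0,0,0]
    - [0,0,0]
    - [0,0,0]
  turn:
    - [0,0,0]
    - [0,0,0]
    - [0,0,0]
    - [0,0,0]
    - [0,0,0]
    - [0,0,0]
    - [0,0,0]
    - [0,0,0]
    - [0,0,0]

```text
time: 31.68
eef_pos: [0.5083, 0.1542, 0.2064]
tool_rot: [-1.329, 1.126, 1.328]
contact_force: [-1.2, -0.5, 5.6]
width: 0.469
```

```bash
python3 go.py .508,.153,.27,1.735 .52,.3465,.27,1.735 .52,.3465,.1805,1.735
```

```text
pos [0.5083 0.1542 0.2064] yaw 1.735 q [ 0.59  0.37 -0.27  0.   -0.93 -2.  ] f [-1.2 -0.5  5.6] w 0.469 t 31.675
.508,.153,.27,1.735 -> [-6.36, 0.04, -0.11] [-0.0, 0.0, 0.001]
.52,.3465,.27,1.735 -> [-6.36, -4.3, 18.78] [-0.0, 0.0, 0.001]
.52,.3465,.1805,1.735 -> [2.59, -4.29, 18.78] [-0.0, 0.0, 0.001]
```

Request:
servo_tool:
  translation:
    - [-3,0,0]
    - [-6.4,0,0]
    - [-6.4,-1.5,6]
    - [-6.4,-3,12]
    - [-6.4,-4.3,17]
    - [-6.4,-4.3,18.8]
    - [-6.4,-4.3,18.8]
    - [-2,-4.3,18.8]
    - [0.5,-4.3,18.8]
    - [1.5,-4.3,18.8]
    - [2.1,-4.3,18.8]
    - [2.4,-4.3,18.8]
    - [2.6,-4.3,18.8]
    - [2.6,-4.3,18.8]
    - [2.6,-4.3,18.8]
  turn:
    - [0,0,0]
    - [0,0,0]
    - [0,0,0]
    - [0,0,0]
    - [0,0,0]
    - [0,0,0]
    - [0,0,0]
    - [0,0,0]
    - [0,0,0]
    - [0,0,0]
    - [0,0,0]
    - [0,0,0]
    - [0,0,0]
    - [0,0,0]
    - [0,0,0]

```text
time: 33.55
eef_pos: [0.52, 0.3468, 0.1805]
tool_rot: [-1.329, 1.126, 1.329]
contact_force: [0.3, 0.2, -0.8]
width: 0.471
```

Request:
servo_tool:
  hand: 0
  translation:
    - [0,0,0]
    - [0,0,0]
    - [0,0,0]
    - [0,0,0]
    - [-1,0,0]
    - [-3,0,0]
    - [-8,0,0]
    - [-13,0,0]
    - [-13,0,0]
  turn:
    - [0,0,0]
    - [0,0,0]
    - [0,0,0]
    - [0,0,0]
    - [0,0,0]
    - [0,0,0]
    - [0,0,0]
    - [0,0,0]
    - [0,0,0]

```text
time: 34.67
eef_pos: [0.5208, 0.3472, 0.3161]
tool_rot: [-1.329, 1.116, 1.325]
contact_force: [0.8, -0.3, -0.0]
width: 1.006
```

```bash
python3 go.py .565,-.163,.31,3.36 .565,-.163,.31,.22
```

```text
pos [0.5208 0.3472 0.3161] yaw 1.735 q [ 0.84  0.44  0.15  0.   -1.27 -2.24] f [ 0.8 -0.3 -0. ] w 1.006 t 34.675
.565,-.163,.31,3.36 -> [0.3, 3.99, -51.06] [-1.625, -0.004, 0.012]
.565,-.163,.31,.22 -> [0.3, 3.99, -51.06] [1.515, 0.012, 0.004]
```

Request:
servo_tool:
  translation:
    - [0.3,4,-51.1]
    - [0.3,4,-51.1]
    - [0.3,4,-51.1]
    - [0.3,4,-51.1]
    - [0.3,4,-51.1]
    - [0.3,4,-51.1]
    - [0.3,4,-51.1]
    - [0.3,4,-51.1]
    - [0.3,4,-51.1]
    - [0.3,4,-51.1]
    - [0.3,4,-51.1]
    - [0.3,4,-51.1]
    - [0.3,4,-51.1]
  turn:
    - [-1.625,0,0.01]
    - [-1.625,0,0.01]
    - [-1.625,0,0.01]
    - [-1.625,0,0.01]
    - [-1.625,0,0.01]
    - [-1.625,0,0.01]
    - [-1.625,0,0.01]
    - [-1.625,0,0.01]
    - [-1.625,0,0.01]
    - [-1.625,0,0.01]
    - [-1.625,0,0.01]
    - [-1.625,0,0.01]
    - [-1.625,0,0.01]

```text
time: 36.3
eef_pos: [0.5638, -0.1632, 0.307]
tool_rot: [2.097, 0.224, -2.109]
contact_force: [0.1, 0.9, -0.6]
width: 1.0
```

```bash
python3 shot.py w8 sight_bar_mid slate_2;python3 - <<'E'
from fit import *
s,im,M=pickle.load(open("pics/w8.pkl","rb"));c=cam("wrist",s)
near=lambda k:min(M[k],key=lambda r:abs(r["extent"][0]+r["extent"][2]/2-320))["pixels"].astype(bool)
b=near("sight_bar_mid");d=cv2.dilate(b.astype(np.uint8),np.ones((9,9)))>0
print("bar",fit(c,b,MOD["sight_bar_mid"],[.565,-.163,1.797],.03))
hsv=cv2.cvtColor(im,cv2.COLOR_RGB2HSV);r=((hsv[...,0]<6)|(hsv[...,0]>174))&(hsv[...,1]>120)&cv2.dilate(b.astype(np.uint8),np.ones((25,25))).astype(bool)
print("bar col",fit(c,r,MOD["sight_bar_mid"],[.565,-.163,1.797],.03))
print("slate2",fit(c,near("slate_2"),MOD["slate"],[.566,-.163,1.735],0,d))
E
python3 go.py .565,-.163,.23,3.368 .565,-.163,.206,3.368
```

```text
sight_bar_mid [273, 133, 84, 119] 0.67
sight_bar_mid [303, 145, 30, 122] 0.64
slate_2 [274, 131, 84, 117] 0.76
36.3 [ 0.5638 -0.1632  0.307 ]
bar (array([ 0.5645, -0.1626,  1.8086]), 278.9, 2662)
bar col (array([ 0.5641, -0.162 ,  1.8036]), 789.8, 2132)
slate2 (array([ 0.5666, -0.1626,  1.7416]), 179.6, 6653)
pos [ 0.5638 -0.1635  0.307 ] yaw -2.923 q [-0.01  0.37  0.02  0.01 -1.22  0.23] f [-0.2 -0.5 -0.1] w 1.0 t 36.45
.565,-.163,.23,3.368 -> [7.7, -0.07, -0.18] [-0.008, 0.006, -0.006]
.565,-.163,.206,3.368 -> [10.1, -0.09, -0.2] [-0.008, 0.006, -0.006]
```

View pics/w8.png

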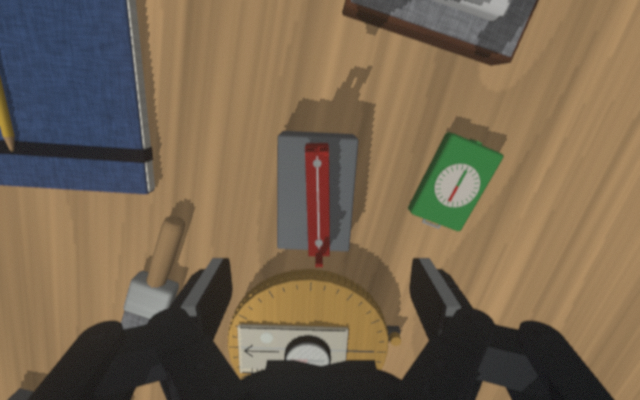

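The picture shows the bar at (318,200), parallel to the view axis between the jaws, and slate_2 at (317,190). I descend and grip.

Request:
servo_tool:
  translation:
    - [5,0,-0.15]
    - [7.5,-0.05,-0.2]
    - [8.7,-0.1,-0.2]
    - [9.4,-0.1,-0.2]
    - [9.9,-0.1,-0.2]
    - [9.9,-0.1,-0.2]
    - [9.9,-0.1,-0.2]
  turn:
    - [-0.012,0.006,-0.006]
    - [-0.012,0.006,-0.006]
    - [-0.012,0.006,-0.006]
    - [-0.012,0.006,-0.006]
    - [-0.012,0.006,-0.006]
    - [-0.012,0.006,-0.006]
    - [-0.012,0.006,-0.006]

```text
time: 37.33
eef_pos: [0.5652, -0.1635, 0.2086]
tool_rot: [2.1, 0.242, -2.099]
contact_force: [0.2, -0.6, -0.2]
width: 1.002
```

Request:
servo_tool:
  hand: 1
  translation:
    - [0,0,0]
    - [0,0,0]
    - [0,0,0]
    - [0,0,0]
    - [0,0,0]
    - [0,0,0]
    - [0,0,0]
    - [0,0,0]
    - [0,0,0]
    - [0,0,0]
    - [0,0,0]
  turn:
    - [0,0,0]
    - [0,0,0]
    - [0,0,0]
    - [0,0,0]
    - [0,0,0]
    - [0,0,0]
    - [0,0,0]
    - [0,0,0]
    - [0,0,0]
    - [0,0,0]
    - [0,0,0]

```text
time: 38.7
eef_pos: [0.5651, -0.1634, 0.2081]
tool_rot: [2.099, 0.242, -2.099]
contact_force: [-1.0, 0.8, 4.8]
width: 0.185
```

```bash
python3 go.py .565,-.163,.29,3.368 .506,.154,.29,3.307 .506,.154,.23,3.307 .506,.154,.208,3.307
```

```text
pos [ 0.5651 -0.1634  0.2081] yaw -2.911 q [-0.02  0.46 -0.11  0.   -1.    0.25] f [-1.   0.8  4.8] w 0.185 t 38.7
.565,-.163,.29,3.368 -> [-8.19, -0.04, -0.0] [0.004, 0.0, -0.0]
.506,.154,.29,3.307 -> [-8.2, -32.25, -1.49] [0.065, 0.0, -0.0]
.506,.154,.23,3.307 -> [-2.2, -32.25, -1.49] [0.065, 0.0, -0.0]
.506,.154,.208,3.307 -> [0.0, -32.25, -1.49] [0.065, 0.0, -0.0]
```

Request:
servo_tool:
  translation:
    - [-3,0,0]
    - [-8.2,0,0]
    - [-8.2,-6,-0.3]
    - [-8.2,-12,-0.6]
    - [-8.2,-18,-0.9]
    - [-8.2,-24,-1.2]
    - [-8.2,-29,-1.5]
    - [-8.2,-32.2,-1.5]
    - [-8.2,-32.2,-1.5]
    - [-8.2,-32.2,-1.5]
    - [-5,-32.2,-1.5]
    - [-2.5,-32.2,-1.5]
    - [-1.3,-32.2,-1.5]
    - [-0.7,-32.2,-1.5]
    - [-0.3,-32.2,-1.5]
    - [-0.3,-32.2,-1.5]
    - [-0.3,-32.2,-1.5]
  turn:
    - [0,0,0]
    - [0,0,0]
    - [0.02,0,0]
    - [0.04,0,0]
    - [0.065,0,0]
    - [0.065,0,0]
    - [0.065,0,0]
    - [0.065,0,0]
    - [0.065,0,0]
    - [0.065,0,0]
    - [0.065,0,0]
    - [0.065,0,0]
    - [0.065,0,0]
    - [0.065,0,0]
    - [0.065,0,0]
    - [0.065,0,0]
    - [0.065,0,0]

```text
time: 40.83
eef_pos: [0.5063, 0.1537, 0.2114]
tool_rot: [2.136, 0.177, -2.135]
contact_force: [-0.3, 0.2, -0.9]
width: 0.191
```

```bash
python3 go.py .506,.1535,.208,3.307
```

```text
pos [0.5063 0.1537 0.2114] yaw -2.976 q [ 0.59  0.36 -0.27  0.   -0.94 -0.43] f [-0.3  0.2 -0.9] w 0.191 t 40.825
.506,.1535,.208,3.307 -> [0.34, 0.01, 0.04] [-0.0, -0.001, 0.0]
```

Request:
servo_tool:
  translation:
    - [0.15,0,0]
    - [0.3,0,0]
    - [0.35,0,0]
    - [0.35,0,0]
  turn:
    - [0,0,0]
    - [0,0,0]
    - [0,0,0]
    - [0,0,0]

```text
time: 41.32
eef_pos: [0.5061, 0.1536, 0.2081]
tool_rot: [2.135, 0.177, -2.135]
contact_force: [-2.1, -1.5, 6.0]
width: 0.189
```

Request:
servo_tool:
  hand: 0
  translation:
    - [0,0,0]
    - [0,0,0]
    - [0,0,0]
    - [0,0,0]
    - [0,0,0]
    - [-1,0,0]
    - [-3,0,0]
    - [-8,0,0]
    - [-10,0,0]
    - [-10,0,0]
    - [-10,0,0]
  turn:
    - [0,0,0]
    - [0,0,0]
    - [0,0,0]
    - [0,0,0]
    - [0,0,0]
    - [0,0,0]
    - [0,0,0]
    - [0,0,0]
    - [0,0,0]
    - [0,0,0]
    - [0,0,0]

```text
time: 42.7
eef_pos: [0.5058, 0.1534, 0.3066]
tool_rot: [2.133, 0.176, -2.137]
contact_force: [-0.3, -0.5, -0.0]
width: 0.995
```

```bash
python3 shot.py w9 sight_bar_mid slate_1;python3 - <<'E'
from fit import *
s,im,M=pickle.load(open("pics/w9.pkl","rb"));c=cam("wrist",s)
near=lambda k:min(M[k],key=lambda r:abs(r["extent"][0]+r["extent"][2]/2-320))["pixels"].astype(bool)
b=near("sight_bar_mid");d=cv2.dilate(b.astype(np.uint8),np.ones((9,9)))>0
print("bar",fit(c,b,MOD["sight_bar_mid"],[.506,.154,1.735],.03))
print("slate1",fit(c,near("slate_1"),MOD["slate"],[.506,.154,1.735],0,d))
E
python3 go.py .5205,.3465,.31,3.307
```

```text
sight_bar_mid [304, 145, 34, 123] 0.71
sight_bar_mid [256, 336, 42, 39] 0.39
slate_1 [277, 131, 82, 123] 0.95
42.7 [0.5058 0.1534 0.3066]
bar (array([0.5058, 0.1545, 1.7376]), 277.3, 2777)
slate1 (array([0.5057, 0.1546, 1.7456]), 192.4, 6731)
pos [0.5059 0.1534 0.3063] yaw -2.977 q [ 0.59  0.27 -0.13 -0.   -1.17 -0.43] f [-0.5 -0.1 -0.2] w 1.001 t 42.85
.5205,.3465,.31,3.307 -> [-0.4, -18.81, -4.61] [-0.0, 0.003, -0.001]
```

View pics/w9.png

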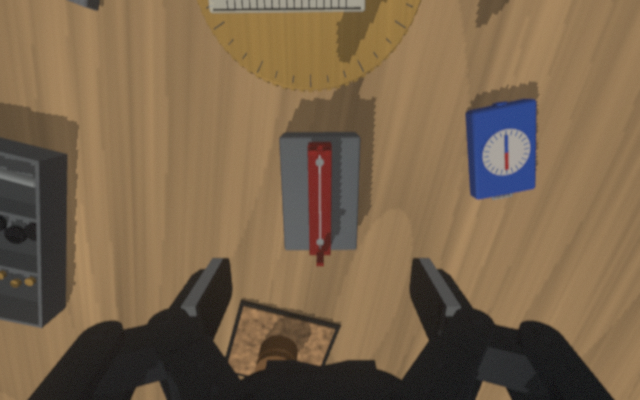

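The bar lies centred and lengthways on slate_1 at (320,195), with the fit within 0.5 mm. The magnet stands on the pad at (278,350). I fetch it.

Request:
servo_tool:
  translation:
    - [-0.4,-18.8,-4.6]
    - [-0.4,-18.8,-4.6]
    - [-0.4,-18.8,-4.6]
    - [-0.4,-18.8,-4.6]
    - [-0.4,-18.8,-4.6]
    - [4,-18.8,-4.6]
    - [8,-18.8,-4.6]
    - [10.5,-18.8,-4.6]
    - [11.7,-18.8,-4.6]
    - [12.5,-18.8,-4.6]
    - [12.5,-18.8,-4.6]
    - [12.5,-18.8,-4.6]
  turn:
    - [0,0,0]
    - [0,0,0]
    - [0,0,0]
    - [0,0,0]
    - [0,0,0]
    - [0,0,0]
    - [0,0,0]
    - [0,0,0]
    - [0,0,0]
    - [0,0,0]
    - [0,0,0]
    - [0,0,0]

```text
time: 44.35
eef_pos: [0.5209, 0.3467, 0.1834]
tool_rot: [2.137, 0.178, -2.135]
contact_force: [0.3, 0.1, 0.2]
width: 0.999
```

Request:
servo_tool:
  hand: 1
  translation:
    - [0,0,0]
    - [0,0,0]
    - [0,0,0]
    - [0,0,0]
    - [0,0,0]
    - [0,0,0]
    - [0,0,0]
    - [0,0,0]
    - [0,0,0]
  turn:
    - [0,0,0]
    - [0,0,0]
    - [0,0,0]
    - [0,0,0]
    - [0,0,0]
    - [0,0,0]
    - [0,0,0]
    - [0,0,0]
    - [0,0,0]

```text
time: 45.48
eef_pos: [0.5208, 0.3467, 0.1829]
tool_rot: [2.136, 0.177, -2.135]
contact_force: [-2.2, -0.2, 5.3]
width: 0.469
```

```bash
python3 go.py .5205,.3465,.30,3.307 .5665,-.1625,.30,3.307 .5665,-.1625,.23,3.307 .5665,-.1625,.2105,3.307
```

```text
pos [0.5208 0.3467 0.1829] yaw -2.976 q [ 0.84  0.55 -0.03 -0.   -0.99 -0.67] f [-2.2 -0.2  5.3] w 0.469 t 45.475
.5205,.3465,.30,3.307 -> [-11.71, 0.02, 0.02] [-0.0, -0.0, 0.0]
.5665,-.1625,.30,3.307 -> [-11.73, 50.98, 3.86] [-0.0, -0.0, 0.0]
.5665,-.1625,.23,3.307 -> [-4.73, 50.98, 3.86] [-0.0, -0.0, 0.0]
.5665,-.1625,.2105,3.307 -> [-2.78, 50.98, 3.86] [-0.0, -0.0, 0.0]
```

Request:
servo_tool:
  translation:
    - [-2,0,0]
    - [-7,0,0]
    - [-11.7,2,0]
    - [-11.7,8,0.5]
    - [-11.7,14,1]
    - [-11.7,20,1.5]
    - [-11.7,26,2]
    - [-11.7,32,2.5]
    - [-11.7,38,3]
    - [-11.7,44,3.5]
    - [-11.7,49,3.9]
    - [-11.7,51,3.9]
    - [-11.7,51,3.9]
    - [-8,51,3.9]
    - [-5.5,51,3.9]
    - [-4,51,3.9]
    - [-3.3,51,3.9]
    - [-2.9,51,3.9]
    - [-2.9,51,3.9]
    - [-2.9,51,3.9]
  turn:
    - [0,0,0]
    - [0,0,0]
    - [0,0,0]
    - [0,0,0]
    - [0,0,0]
    - [0,0,0]
    - [0,0,0]
    - [0,0,0]
    - [0,0,0]
    - [0,0,0]
    - [0,0,0]
    - [0,0,0]
    - [0,0,0]
    - [0,0,0]
    - [0,0,0]
    - [0,0,0]
    - [0,0,0]
    - [0,0,0]
    - [0,0,0]
    - [0,0,0]

```text
time: 47.98
eef_pos: [0.5662, -0.163, 0.2121]
tool_rot: [2.136, 0.176, -2.134]
contact_force: [-0.2, -0.4, -2.3]
width: 0.469
```

```bash
python3 go.py .5665,-.1625,.2088,3.307
```

```text
pos [ 0.5662 -0.163   0.2121] yaw -2.977 q [-0.01  0.46 -0.11  0.   -1.    0.18] f [-0.2 -0.4 -2.3] w 0.469 t 47.975
.5665,-.1625,.2088,3.307 -> [0.33, -0.04, -0.04] [-0.0, -0.001, -0.001]
```

Request:
servo_tool:
  translation:
    - [0.15,-0.04,0]
    - [0.3,-0.04,0]
    - [0.35,-0.04,0]
    - [0.35,-0.04,0]
  turn:
    - [0,0,0]
    - [0,0,0]
    - [0,0,0]
    - [0,0,0]

```text
time: 48.48
eef_pos: [0.5659, -0.1625, 0.2089]
tool_rot: [2.135, 0.176, -2.135]
contact_force: [-2.1, 0.9, 5.5]
width: 0.472
```

Request:
servo_tool:
  hand: 0
  translation:
    - [0,0,0]
    - [0,0,0]
    - [0,0,0]
    - [0,0,0]
    - [0,0,0]
    - [-1,0,0]
    - [-3,0,0]
    - [-8,0,0]
    - [-13,0,0]
    - [-13,0,0]
    - [-13,0,0]
  turn:
    - [0,0,0]
    - [0,0,0]
    - [0,0,0]
    - [0,0,0]
    - [0,0,0]
    - [0,0,0]
    - [0,0,0]
    - [0,0,0]
    - [0,0,0]
    - [0,0,0]
    - [0,0,0]

```text
time: 49.85
eef_pos: [0.5657, -0.1624, 0.3381]
tool_rot: [2.136, 0.177, -2.135]
contact_force: [-0.9, 0.4, -0.6]
width: 0.999
```

```bash
python3 shot.py w10 magnet_mid slate_2;python3 - <<'E'
from fit import *
s,im,M=pickle.load(open("pics/w10.pkl","rb"));c=cam("wrist",s)
near=lambda k:min(M[k],key=lambda r:abs(r["extent"][0]+r["extent"][2]/2-320))["pixels"].astype(bool)
b=near("magnet_mid");d=cv2.dilate(b.astype(np.uint8),np.ones((9,9)))>0
print("mag",fit(c,b,MOD["magnet_mid"],[.566,-.1625,0],.03))
print("slate2",fit(c,near("slate_2"),MOD["slate"],[.566,-.1625,1.735],0,d))
cv2.imwrite("pics/scene9.png",cams.grab_frame("scene")[:,:,::-1])
E
```

```text
magnet_mid [297, 162, 47, 58] 0.8
magnet_mid [410, 0, 76, 16] 0.36
slate_2 [280, 128, 75, 105] 0.89
49.85 [ 0.5657 -0.1624  0.3381]
mag (array([ 0.566 , -0.1622,  0.0674]), 51.3, 2174)
slate2 (array([ 0.5668, -0.1626,  1.7389]), 172.8, 5328)
```

View pics/w10.png

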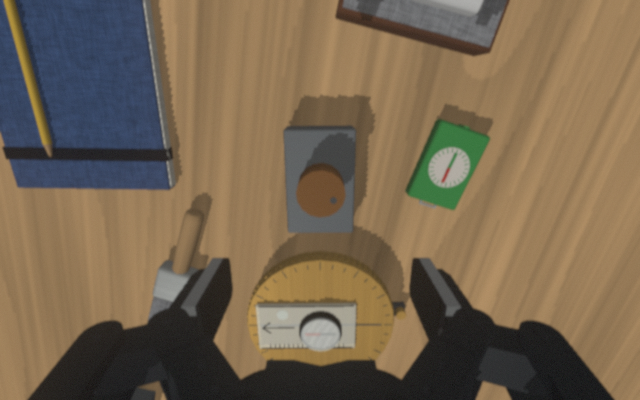

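View pics/scene9.png

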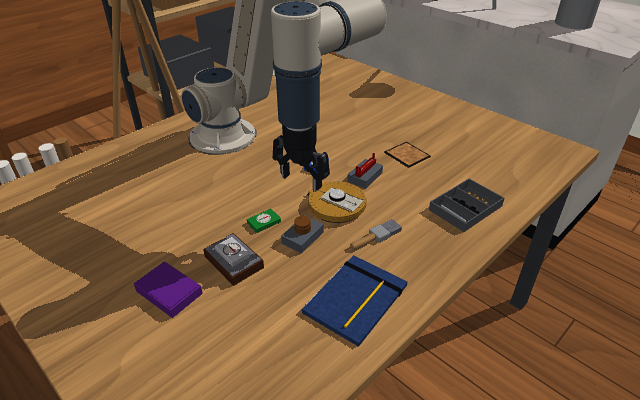

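The last pictures show the magnet centred on slate_2 (wrist (320,190), within 1 mm), and the whole scene in its swapped state: plate compass on the turntable (337,196), block compass on the rest (232,248), bar on slate_1 (366,165), pad empty and brush unmoved.

```bash
python3 -c "
from station import arm,readout
print(arm.finish_job(),readout.state()['time'])"
```

```text
the job is handed in; nothing more can be done
the job is handed in; nothing more can be done
```

The swap is done and handed in at about 50 s of the 131 s allowed. I moved the compasses first, then the magnet and bar, parking the block compass and then the magnet on the cork pad.

Last measurements from the wrist-camera fits, each taken just after that item was set down:

| Item | New place | Offset from centre | Angle from its line |
|---|---|---|---|
| Plate compass (dial) | turntable | about 1 mm | about 0.01 rad |
| Block compass | rest | 1 mm or less by edge measurement | about 0.004 rad |
| Sighting bar | slate_1 | about 0.2 mm | about 0.01 rad |
| Magnet | slate_2 | about 1 mm | round, so none |

- **Disagreement:** the outline fit for the block compass gave 1.6 mm off along the rest. The direct edge measurement gave about 0.2 mm, and I took that one.
- **Forces:** readings stayed at or below about 6 N in every state I read.
- **Final scene picture:** everything is upright, the pad is empty, the brush is where it was, and the gripper is clear of everything.

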